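Clamp a bag base board in the drilling jig

ROBOT

A 6-joint arm with a two-finger parallel gripper is mounted at the origin on the work surface. World frame = base frame: x ahead of the robot, y to its left, z up, the work surface at z = 0. Lengths are in m, angles in rad, forces in N, time in s.
With the tool pointing down it reaches from about 0.3 to 0.875 m from the base axis. Payload 6.4 kg.
Tool frame: the origin (TCP) lies midway between the tips of the shut fingers; the grasp point (between the pads) lies 19 mm behind it; y points along the fingers, x is the direction in which the jaws open and shut, and the axes are right-handed (so a half turn about y gives the same grasp; the last joint's range is limited). The gripper opens to 85 mm and grips with 20 to 120 N. Pads are 22 mm wide; open, the fingers measure 114 mm over their backs; the gripper's body (76 mm by 85 mm) begins 54 mm behind the grasp point. The pads swing forward as they close: fully open they stand 13 mm farther back than shut.
Start: joints at [-1.379, 0.181, 1.607, -0, 1.354, -0.206], TCP at [0.223, -0.53, 0.231] pointing down, gripper open.
Joint ranges: [-2.99, 2.99], [-0.89, 2.07], [0.3, 2.58], [-1.14, 4.28], [0, 2.63], [-3.12, 3.12]. Speed limits (rad/s): [2.57, 2.57, 3.01, 3.14, 3.14, 3.14].

INTERFACE

Orientations are given as a unit quaternion [w, x, y, z].
In Python, from bench import ctrl gives the robot as it stands.
- The arm moves only by the tool step_arm, never from a script. Its argument "commands" is a list of rows, each a list of 7 numbers: the turn, a rotation vector about the tool's x, y, z in units of 6 degrees (1.0 is 6 degrees), then the shift along the tool's x, y, z in units of 30 mm (1.0 is 30 mm), then the opening, from 0 (shut) to 1 (fully open). A call has 1 to 10 rows; each row shifts and turns the commanded pose from where the row before left it, along the tool's axes as they then stand; what a row does not reach is not made up. A row lasts 1/10 s, in which the tool goes at most 50 mm and 8.59 degrees, less where a joint would pass 70% of its speed; a pose out of reach is approached as far as the arm can. A call with a number of a shift or a turn outside -1 to 1 is refused whole. A call with a gripper value outside its range is refused whole. The fingers move at their own pace and stop on an object; the grip force is fixed at half the most. Time passes only in rows, so rows that do not move let the fingers close. It gives the time, the measured TCP pose, the force and the opening at its end, in the units of the state.
- ctrl.get_obs(): the state, without advancing time (a new reading comes with each control period).
- ctrl.camera(name): name is "scene" or "top"; returns (picture, depth): 400x640x3 uint8, blue, green, red; 400x640 float32, m along the optical axis (not along the pixel's ray), 0 where there is no reading.
- ctrl.get_calibration(name): a dict with "intrinsics" (3x3 intrinsics, pixels), "R" (3x3) and "t" (3): a world point X has camera coordinates R X + t. Camera axes: x right, y down, z forward; pixel columns grow to the right and rows downward; lengths in m; the calibration is good to about 2 mm. A picture is of the moment at which its call begins. get_calibration takes no time and is no camera call.
- ctrl.hand_in(): hands the job in, once; it reports no verdict.
Trained networks look in the newest picture that a camera, given by its name, has taken for a name from the list of things; names that differ only in an ending like _2 or _b are one class to them, and where a whole thing is asked for, a point or a joint stands for the part that bears it (a point fixed in the world has none). Each returns a list of dicts, best first, with "p" (0 to 1); they miss things now and then, are a little off and sometimes report something else, mostly with a low value. They report only what shows in the picture. A call takes as long as a camera call. They do not tell look-alikes from the thing itself.
- ctrl.boxes_of(thing, camera): "point" ([x, y, z] in m, in the coordinates of the camera as it stood for that picture, good to about 4 mm: the middle of the surface that is visible of it).
- ctrl.silhouettes(thing, camera): "pixels" (400x640 bool, what is visible of it).
The state is a dict: "time_s": time; "q": joint angles; "dq": joint speeds; "joint_efforts": joint torques, N m; "eef_pos": TCP position; "eef_rot": TCP orientation; "wrist_force": force on the tool from outside, world axes, zero at the start; "torque": the same for the moment, N m; "opening": opening from 0.0 (shut) to 1.0 (fully open).
Only numpy, scipy, OpenCV 4.12 (cv2) and the standard library are available. Lean on these libraries where they do the work, as an engineer would, in place of code of your own. Each camera call takes 0.05 s, during which the arm holds its last target.

TASK

Clamp the plywood board in the drilling jig, ready for drilling: with the back of a finger push the swung-out clamp strap round until it is fully home on its stud, then push the cam lever all the way down with a fingertip so that the strap's pad grips the board. Push gently and with the fingers only, without gripping or picking up anything; leave the board lying where it is in the jig and do not disturb the other things on the bench.

Things in the scene. Friction and masses are not known exactly. Their poses are not given: they have to be found in the camera images.
- jig: The drilling jig, fixed to the bench: an aluminium plate 240 mm (its x) by 200 mm (its y), 18 mm thick. Origin: centre of the plate's underside on the bench; z up. At its +x end a steel bush plate bridges the board (x 58 to 94 mm, y -59 to +59 mm, top 46 mm above the bench, drill bushes to 51 mm). The strap's pivot post stands at x 0, y -68 mm (its nut reaches 60 mm above the bench), the stud with the cam lever at x 0, y +72 mm.
- pivot (a point): A point fixed on the jig: axis of the strap's upright pivot post, at the level of the strap's upper face, 44 mm above the bench. The strap turns in the level plane about the vertical through this point.
- stud (a point): A point fixed on the jig: axis of the upright stud (10 mm diameter) that the strap's slot closes on, at the level of the strap's upper face, 44 mm above the bench; 140 mm from the pivot, in the jig's +y direction.
- strap (a joint): Swing angle of the clamp strap about the pivot, rad. 0 = fully home (strap along the jig's +y, its side slot round the stud, against a stop); it grows as the strap is swung out towards the jig's -x side (anticlockwise seen from above), stop at 1.75. At an angle a the strap points along (-sin a, cos a) in the jig's x, y. It stays where it is left: friction of about 0.12 N m, that is 1 to 2 N at the middle of the strap.
- strap_mid (a point): Point of the strap's centre line, on its upper face, above the pad, 80 mm from the pivot. The strap is a plain steel bar 28 mm wide and 10 mm thick (34 to 44 mm above the bench), reaching 160 mm from the pivot; a bolt head 5 mm high stands at this point. The strap passes 4 mm above the board, its pad 1 mm above. Push its side 50 to 80 mm from the pivot; nearer the stud the raised lever is in the way of a gripper.
- strap_tip (a point): Middle of the strap's free end, on its upper face, 160 mm from the pivot. A 14 mm wide slot in the leading side of the strap, 140 mm from the pivot, takes the stud.
- pad: Round rubber pad, 20 mm diameter, under the strap, 80 mm from the pivot: it grips the board when the cam lever is down over the strap. Origin at point strap_mid.
- lever (a joint): Angle of the cam lever about its level cross pin, rad. 0 = fully down, against a stop (handle pointing to the jig's -x); grows as it is raised; 1.1 to 1.3 at the start, nearly upright, leaning to -x. The handle stands (value + 0.08) rad above level, in the jig's x-z plane. It stays where it is left; pushing it down takes 3 to 8 N near its end. Its cam presses the strap down and draws it home.
- lever_pin (a point): A point fixed on the jig: centre of the cam lever's cross pin, on the stud's axis, 62 mm above the bench.
- lever_end (a point): Middle of the outer end of the cam lever's handle, 93 mm from the pin. The outer 46 mm of the handle are a black grip 20 mm wide and 12 mm thick; the inner part is steel, 16 mm wide and 8 mm thick. Push on the side that looks to the jig's +x and up.
- board: Loose plywood bag base board, 188 x 80 x 6 mm, lying on two rest strips between the jig's pins. Origin: centre of its underside (24 mm above the bench); long side along the jig's x.
- punch: Loose steel centre punch, 9 mm square, 82 mm long, lying on the jig's plate beside the board on the +y side (top 27 mm above the bench; the strap passes over it). Origin under its middle.
- brush: Loose chip brush, 190 mm long, 42 mm wide, 20 mm high, lying on the bench beside the jig's -y side. Origin under its middle.
- cup: Loose grey plastic cup of brass bag feet, 68 mm diameter, 46 mm high, on the bench beside the jig's +y side. Origin: centre of its underside.
- bottle: Loose white bottle, 42 mm diameter, 120 mm high, on the bench beyond the jig's +x side. Origin: centre of its underside.
- maul: Loose wooden maul standing on its head, 72 mm diameter, 205 mm high, on the bench far to the left. Origin: centre of its underside.
- tape: Loose roll of tape, 90 mm diameter, 22 mm high, on the bench far to the left. Origin: centre of its underside.
- jar: Loose jar, 68 mm diameter, 85 mm high, on the bench to the right. Origin: centre of its underside.
- spares: Loose stack of four spare boards, 188 x 80 x 24 mm, on the bench to the right. Origin: centre of its underside.
There are look-alikes about, which are no part of the job. There is more than one size of the board; the one meant has the size given above.

How it is judged:
By the outcome, as a careful person would: the job done as asked, in the order asked, and still so for the second after the job is handed in, with the robot touching nothing.
It also fails if it takes over 54 s, if anything falls off the work surface, if the arm or the gripper's body presses on something with over 40 N, if the wrist force passes 120 N, or if a joint passes its speed limit or range.

## Working session

There is one attempt and no reset: what is moved stays moved. The work goes in short steps, Python scripts to look and compute and a tool call to move; the robot and the scene stay as the last step left them, time stands still between calls to the robot, and variables do not carry over. Pictures are saved under pics/ and viewed, and the job is handed in when it is done.

Besides the shell and the picture viewer there is one more tool, called after "Request:" as name([rows], argument=value, ...), one row to a line, values as JSON. step_arm: Moves the arm, as the interface text tells. Its arguments: {"type":"object","properties":{"commands":{"type":"array"}},"required":["commands"]}

```bash
ls; mkdir -p pics; python3 - <<'E'
from bench import ctrl
import cv2,numpy as np
o=ctrl.get_obs();print({k:np.round(v,3) for k,v in o.items()})
for n in("scene","top"):
    p,d=ctrl.camera(n);cv2.imwrite(f"pics/{n}0.png",p);np.save(f"{n}_d0.npy",d)
    c=ctrl.get_calibration(n);print(n,c)
    for t in("jig","strap","lever","board","pad","punch","cup","brush","bottle"):
        try:
            for r in ctrl.boxes_of(t,n):
                X=c["R"].T@(np.array(r["point"])-c["t"]);print(n,t,round(r["p"],2),np.round(X,3))
        except Exception as e: print(t,e)
E
```

```text
pics
{'time_s': np.float64(0.0), 'q': array([-1.379,  0.182,  1.608,  0.   ,  1.354, -0.206]), 'dq': array([ 0.001,  0.001,  0.   ,  0.001, -0.001,  0.001]), 'joint_efforts': array([-0.0000e+00, -4.4488e+01, -3.5134e+01, -0.0000e+00,  9.0000e-03,
        0.0000e+00]), 'eef_pos': array([ 0.223, -0.53 ,  0.23 ]), 'eef_rot': array([ 0.589, -0.588,  0.392, -0.391]), 'wrist_force': array([ 0.18 , -0.064, -0.188]), 'torque': array([0.042, 0.035, 0.079]), 'opening': np.float64(0.999)}
scene {'intrinsics': array([[424.87897888,   0.        , 325.33011921],
       [  0.        , 424.87897888, 202.15811527],
       [  0.        ,   0.        ,   1.        ]]), 'R': array([[-0.28051207,  0.95982438, -0.00708091],
       [ 0.82443744,  0.23715379, -0.51386866],
       [-0.4915444 , -0.14998413, -0.85783965]]), 't': array([ 0.17006046, -0.39321438,  1.60153005])}
scene jig 0.25 [0.659 0.411 0.021]
scene strap 0.91 [ 0.548 -0.008  0.043]
scene lever 0.55 [0.627 0.06  0.099]
scene lever 0.39 [ 0.635 -0.012  0.019]
scene board 0.97 [ 0.603 -0.004  0.031]
scene board 0.82 [0.307 0.185 0.011]
scene bo
[... 453 characters left out ...]
  ,   1.        ]]), 'R': array([[-0.01396189, -0.99988903,  0.00519548],
       [-0.99449532,  0.01334656, -0.10392754],
       [ 0.10384666, -0.0066179 , -0.9945713 ]]), 't': array([-0.02334726,  0.52787761,  1.4467834 ])}
top jig 0.88 [ 0.608 -0.026  0.015]
top strap 0.75 [ 0.543 -0.016  0.046]
top board 0.91 [ 0.604 -0.01   0.032]
top board 0.62 [ 0.335 -0.086  0.003]
top board 0.62 [0.294 0.179 0.005]
top punch 0.64 [ 0.607 -0.011  0.031]
top punch 0.58 [0.544 0.072 0.026]
top cup 0.66 [0.601 0.173 0.011]
top brush 0.9 [ 0.569 -0.19   0.014]
top brush 0.47 [0.382 0.404 0.091]
top brush 0.29 [0.655 0.407 0.021]
top bottle 0.52 [ 0.743 -0.088  0.079]
top bottle 0.36 [ 0.543 -0.008  0.04 ]
```

View pics/scene0.png

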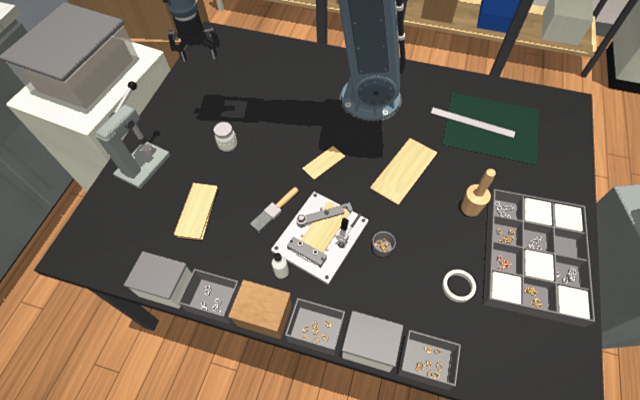

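View pics/top0.png

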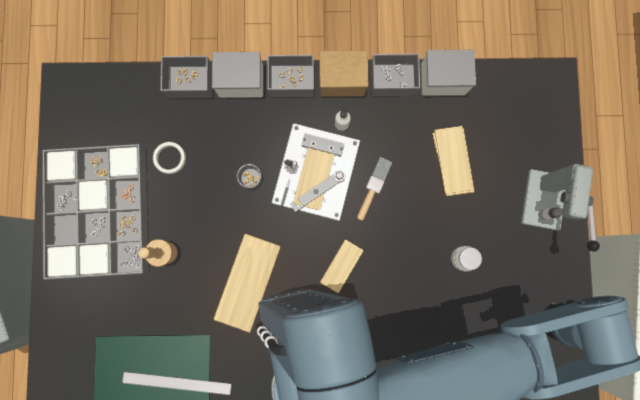

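```bash
python3 - <<'E'
import cv2
p=cv2.imread("pics/top0.png")[110:300,230:430];cv2.imwrite("pics/topc.png",cv2.resize(p,None,fx=3.1,fy=3.1,interpolation=2))
p=cv2.imread("pics/scene0.png")[150:300,230:430];cv2.imwrite("pics/scenec.png",cv2.resize(p,None,fx=4,fy=4,interpolation=2))
E
```

```text
(no output)
```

View pics/topc.png

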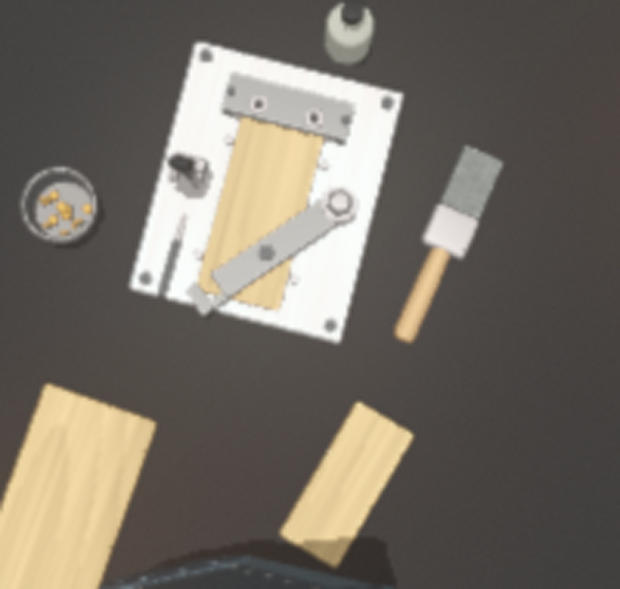

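View pics/scenec.png

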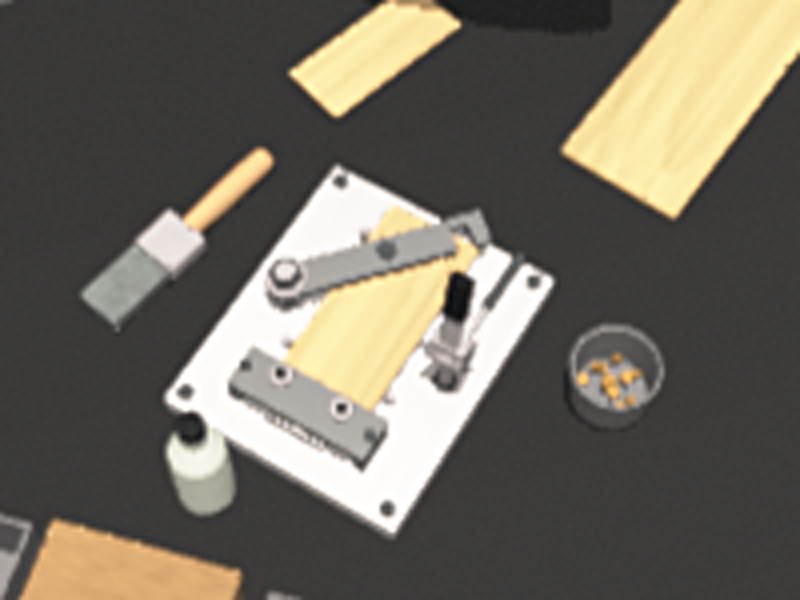

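The top view shows the jig turned roughly -13°. In the crop, the pivot nut is at (340,203), the strap is swung out to its tip at (205,300), and the lever stands at (188,172). The clamped board lies under the strap at (265,220). The look-alike boards at (340,485) and (70,490) lie off the jig. Next I fit the jig pose.

```bash
cat > h.py <<'E'
from bench import ctrl
import cv2,numpy as np
def ray(n,uv,z):
    c=ctrl.get_calibration(n);K=c["intrinsics"];d=c["R"].T@np.linalg.solve(K,[uv[0],uv[1],1]);o=-c["R"].T@c["t"]
    return o+d*(z-o[2])/d[2]
def proj(n,X):
    c=ctrl.get_calibration(n);x=c["R"]@np.array(X)+c["t"];x=c["intrinsics"]@x;return x[:2]/x[2]
E
python3 - <<'E'
from h import *
T=lambda u,v:(230+(u+.5)/3.1-.5,110+(v+.5)/3.1-.5)
S=lambda u,v:(230+(u+.5)/4-.5,150+(v+.5)/4-.5)
L=[("top",T(198,42),.018,(120,100)),("top",T(403,94),.018,(120,-100)),("top",T(341,342),.018,(-120,-100)),("top",T(131,290),.018,(-120,100)),
("scene",S(338,166),.018,(-120,-100)),("scene",S(554,278),.018,(-120,100)),("scene",S(165,400),.018,(120,-100)),("scene",S(393,536),.01,(120,100)),
("top",T(340,202),.06,(0,-68)),("scene",S(287,270),.06,(0,-68))]
W=np.array([ray(n,p,z)[:2] for n,p,z,_ in L]);J=np.array([l[3] for l in L])/1000.
def fit(i):
    a=W[i]-W[i].mean(0);b=J[i]-J[i].mean(0)
    th=np.arctan2((b[:,0]*a[:,1]-b[:,1]*a[:,0]).sum(),(a*b).sum());R=np.array([[np.cos(th),-np.sin(th)],[np.sin(th),np.cos(th)]])
    t=W[i].mean(0)-R@J[i].mean(0);print(np.degrees(th),t,np.round((W[i]-(J[i]@R.T+t))*1000,1).tolist());return th,R,t
fit([0,1,2,3,8]);fit([4,5,6,9]);th,R,t=fit([0,1,2,3,4,5,6,8,9])
# strap
for n in("top","scene"):
    tip=ray(n,T(205,302) if n=="top" else S(478,228),.044)[:2];mid=ray(n,T(266,252) if n=="top" else S(387,247),.049)[:2]
    for q,r in((tip,160),(mid,80)):
        j=R.T@(q-t)*1000-[0,-68];print(n,"strap",np.round(j,1),np.hypot(*j),np.arctan2(-j[0],j[1]))
np.savez("jig.npz",th=th,t=t)
for v in(1.1,1.2,1.3):
    a=v+.08
    for r in(93,47,8):
        p=R@(np.array([-r*np.cos(a),72])/1000)+t;X=[*p,.062+r/1000*np.sin(a)]
        s=proj("scene",X);u=proj("top",X);print(v,r,"scenecrop",np.round((s-[230,150])*4),"topcrop",np.round((u-[230,110])*3.1))
E
```

```text
-15.093320272637806 [ 0.60812334 -0.0168447 ] [[0.1, -1.4], [0.1, 0.6], [0.6, 0.1], [-0.9, -0.2], [0.1, 0.9]]
-14.995575473775506 [ 0.60938318 -0.01347657] [[-0.1, 1.0], [0.1, -1.5], [0.5, -0.0], [-0.5, 0.6]]
-15.125092200995221 [ 0.60872023 -0.01538892] [[-0.5, -2.8], [-0.4, -0.9], [0.0, -1.4], [-1.5, -1.7], [0.7, 2.6], [0.4, 0.2], [1.5, 2.1], [-0.5, -0.6], [0.3, 2.4]]
top strap [-116.8   95.4] 150.83760344957577 0.8859992208467391
top strap [-59.5  53.1] 79.75966762884234 0.8429600626423525
scene strap [-114.3  102.4] 153.51596775515458 0.8402561098028247
scene strap [-61.3  52.8] 80.91694197006036 0.8597992577159538
1.1 93 scenecrop [473. 259.] topcrop [172. 184.]
1.1 47 scenecrop [458. 307.] topcrop [180. 173.]
1.1 8 scenecrop [447. 346.] topcrop [187. 164.]
1.2 93 scenecrop [467. 267.] topcrop [174. 174.]
1.2 47 scenecrop [455. 311.] topcrop [181. 168.]
1.2 8 scenecrop [446. 347.] topcrop [187. 163.]
1.3 93 scenecrop [460. 275.] topcrop [177. 163.]
1.3 47 scenecrop [452. 315.] topcrop [183. 163.]
1.3 8 scenecrop [445. 347.] topcrop [187. 162.]
```

Fit results: jig yaw -15.1°, origin (0.609, -0.015), strap angle about 0.855, lever about 1.25. Next I work out the approach moves.

```bash
cat >> h.py <<'E'
from scipy.spatial.transform import Rotation as Ro
g=np.load("jig.npz");th=float(g["th"]);t=g["t"];RJ=np.array([[np.cos(th),-np.sin(th)],[np.sin(th),np.cos(th)]])
def J2W(x,y,z): return np.array([*(RJ@np.array([x,y])/1000+t),z/1000])
def W2J(X): return np.array([*(RJ.T@(np.array(X)[:2]-t)*1000),X[2]*1000])
def tool():
    o=ctrl.get_obs();q=o["eef_rot"];return o,Ro.from_quat([q[1],q[2],q[3],q[0]])
def pushpose(a,r,clear,z):  # jig coords, yaw world of push dir
    d=np.array([-np.sin(a),np.cos(a)]);n=np.array([np.cos(a),np.sin(a)])
    p=np.array([0,-68])+r*d-(28.5+clear)*n
    return J2W(p[0],p[1],z),th+a
def target(yaw,flip=0):
    x=np.array([np.cos(yaw),np.sin(yaw),0]);x=-x if flip else x
    y=np.array([0,0,-1.]);return Ro.from_matrix(np.stack([x,y,np.cross(x,y)],1))
def delta(R0,p0,R1,p1):
    rv=(R0.inv()*R1).as_rotvec(degrees=True)/6; s=R0.inv().apply(p1-p0)/.03
    return rv,s
def rep():
    o,R=tool();M=R.as_matrix();print("t",round(float(o["time_s"]),2),"jig",np.round(W2J(o["eef_pos"]),1),"xyaw-jig",round(np.degrees(np.arctan2(M[1,0],M[0,0])-th),2),"y",np.round(M[:,1],3),"F",np.round(o["wrist_force"],2),"op",round(float(o["opening"]),2),"q6",round(float(o["q"][5]),2))
E
python3 - <<'E'
from h import *
rep();o,R=tool();print(np.round(R.as_matrix(),3))
for f in(0,1):
    p,y=pushpose(.855,62,14,100);Rt=target(y,f);print(f,p,delta(R,o["eef_pos"],Rt,p))
p,d=ctrl.camera("top") if 0 else (None,np.load("top_d0.npy"))
c=ctrl.get_calibration("top")
for u,v in((295,282),(325,165),(228,140),(205,258)):
    U=int(230+u/3.1);V=int(110+v/3.1);out=[]
    for a in(-1,0,1):
        for b in(-1,0,1):
            z=d[V+b,U+a];X=c["R"].T@(z*np.linalg.solve(c["intrinsics"],[U+a,V+b,1])-c["t"]);out.append(X)
    print(np.round([W2J(X)for X in out],0)[4],[round(X[2]*1000)for X in out])
E
```

```text
t 1.0 jig [-238.3 -597.6  231.3] xyaw-jig -52.08 y [ 0. -0. -1.] F [-0.2   0.17  0.  ] op 1.0 q6 -0.21
[[ 0.387  0.     0.922]
 [-0.922 -0.     0.387]
 [ 0.    -1.    -0.   ]]
0 [ 0.52113949 -0.05323135  0.1       ] (array([ 3.82676072e-04, -1.68452151e+01,  2.11709079e-04]), array([-10.80233412,   4.37626987,  15.3272377 ]))
1 [ 0.52113949 -0.05323135  0.1       ] (array([-2.00813432e-04,  1.31547849e+01,  3.62981576e-04]), array([-10.80233412,   4.37626987,  15.3272377 ]))
[-76. -47.  28.] [30, 24, 23, 26, 28, 26, 28, 17, 18]
[ 33. -46.  33.] [26, 33, 14, 28, 33, 22, 30, 30, 23]
[34. 46. 28.] [23, 20, 14, 26, 28, 15, 27, 26, 23]
[-77.  38.  30.] [23, 22, 28, 30, 30, 24, 29, 31, 29]
```

Request:
step_arm([
  [0, 0, 0, -0.67, 0, 0.95, 0],
  [0, 0, 0, -0.67, 0, 0.95, 0],
  [0, 0, 0, -0.67, 0, 0.95, 0],
  [0, 0, 0, -0.67, 0, 0.95, 0],
  [0, 0, 0, -0.67, 0, 0.95, 0],
  [0, 0, 0, -0.67, 0, 0.95, 0],
  [0, 0, 0, -0.67, 0, 0.95, 0],
  [0, 0, 0, -0.67, 0, 0.95, 0],
  [0, 0, 0, -0.67, 0, 0.95, 0],
  [0, 0, 0, -0.67, 0, 0.95, 0],
])

```text
time_s: 2.0
eef_pos: [0.4083, -0.2332, 0.2315]
eef_rot: [-0.589, 0.589, -0.391, 0.392]
wrist_force: [0.4, -1.6, -0.1]
opening: -0.003
```

Request:
step_arm([
  [0, 0, 0, -0.67, 0, 0.95, 0],
  [0, 0, 0, -0.67, 0, 0.95, 0],
  [0, 0, 0, -0.67, 0, 0.95, 0],
  [0, 0, 0, -0.67, 0, 0.95, 0],
  [0, 0, 0, -0.67, 0, 0.95, 0],
  [0, 0, 0, -0.67, 0, 0.95, 0],
  [0, -1, 0, 0, 0, 0, 0],
  [0, -1, 0, 0, 0, 0, 0],
  [0, -1, 0, 0, 0, 0, 0],
  [0, -1, 0, 0, 0, 0, 0],
])

```text
time_s: 3.0
eef_pos: [0.5186, -0.0568, 0.2313]
eef_rot: [-0.658, 0.658, -0.259, 0.259]
wrist_force: [0.3, -0.5, 0.5]
opening: 0.0
```

Request:
step_arm([
  [0, -1, 0, 0, 0, 0, 0],
  [0, -1, 0, 0, 0, 0, 0],
  [0, -1, 0, 0, 0, 0, 0],
  [0, -1, 0, 0, 0, 0, 0],
  [0, -1, 0, 0, 0, 0, 0],
  [0, -1, 0, 0, 0, 0, 0],
  [0, -1, 0, 0, 0, 0, 0],
  [0, -1, 0, 0, 0, 0, 0],
  [0, -1, 0, 0, 0, 0, 0],
  [0, -1, 0, 0, 0, 0, 0],
])

```text
time_s: 4.0
eef_pos: [0.5186, -0.057, 0.2313]
eef_rot: [-0.699, 0.699, 0.105, -0.105]
wrist_force: [0.2, -0.2, -1.5]
opening: -0.007
```

Request:
step_arm([
  [0, -1, 0, 0, 0.5, 0, 0],
  [0, -1, 0, 0, 0.5, 0, 0],
  [0, -0.8, 0, 0, 0.5, 0, 0],
  [0, 0, 0, 0, 0.5, 0, 0],
  [0, 0, 0, 0, 0.5, 0, 0],
  [0, 0, 0, 0, 0, 0, 0],
  [0, 0, 0, 0, 0, 0, 0],
])

```text
time_s: 4.7
eef_pos: [0.5186, -0.057, 0.1565]
eef_rot: [0.677, -0.677, -0.204, 0.204]
wrist_force: [-0.0, 0.8, 0.3]
opening: -0.002
```

```bash
python3 - <<'E'
from h import *
rep();o,R=tool()
for z in(100,37.5):
    p,y=pushpose(.855,62,12,z);print(p,[np.round(v,3) for v in delta(R,o["eef_pos"],target(y),p)])
p,d=ctrl.camera("scene");cv2.imwrite("pics/s1.png",cv2.resize(p[100:300,180:460],None,fx=2.8,fy=2.8,interpolation=2))
E
```

```text
t 4.7 jig [-76.2 -63.7 156.5] xyaw-jig 48.72 y [-0.  0. -1.] F [-0.    0.79  0.34] op -0.0 q6 -0.92
[ 0.52280024 -0.05211693  0.1       ] [array([-0.003, -0.045, -0.002]), array([0.207, 1.883, 0.057])]
[ 0.52280024 -0.05211693  0.0375    ] [array([-0.003, -0.045, -0.002]), array([0.207, 3.966, 0.056])]
```

View pics/s1.png

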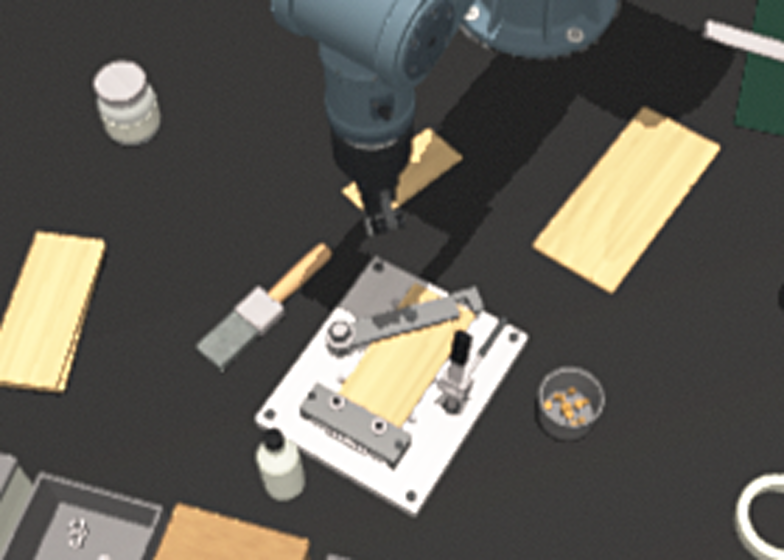

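The picture shows the shut fingers above and behind the strap at (385,220), with the strap still swung out from (340,335) to (470,300) and the lever upright at (460,350). I descend on the strap's trailing side.

Request:
step_arm([
  [0, 0, 0, 0, 0.7, 0, 0],
  [0, 0, 0, 0, 0.7, 0, 0],
  [0, 0, 0, 0, 0.7, 0, 0],
  [0, 0, 0, 0, 0.7, 0, 0],
  [0, 0, 0, 0, 0.7, 0, 0],
  [0, 0, 0, 0, 0.46, 0, 0],
  [0, 0, 0, 0, 0, 0, 0],
])

```text
time_s: 5.45
eef_pos: [0.5177, -0.0567, 0.0364]
eef_rot: [0.677, -0.676, -0.204, 0.205]
wrist_force: [-0.6, 0.0, -0.3]
opening: -0.002
```

```bash
python3 - <<'E'
from h import *
rep();o,R=tool();P=o["eef_pos"]
for a in np.linspace(.855,-.0,9):
    p,y=pushpose(a,62,0,37.5);Rt=target(y);rv,s=delta(R,P,Rt,p);print(round(a,3),np.round(rv,3),np.round(s,3));R,P=Rt,p
p,d=ctrl.camera("scene");cv2.imwrite("pics/s2.png",cv2.resize(p[150:290,230:430],None,fx=4,fy=4,interpolation=2))
E
```

```text
t 5.45 jig [-77.1 -63.6  36.4] xyaw-jig 48.71 y [-0.002  0.001 -1.   ] F [-0.58  0.02 -0.26] op -0.0 q6 -0.92
0.855 [-0.02  -0.046 -0.015] [ 0.626 -0.039  0.034]
0.748 [0.    1.021 0.   ] [0.226 0.    0.09 ]
0.641 [0.    1.021 0.   ] [0.226 0.    0.09 ]
0.534 [0.    1.021 0.   ] [0.226 0.    0.09 ]
0.428 [0.    1.021 0.   ] [0.226 0.    0.09 ]
0.321 [0.    1.021 0.   ] [0.226 0.    0.09 ]
0.214 [0.    1.021 0.   ] [0.226 0.    0.09 ]
0.107 [0.    1.021 0.   ] [0.226 0.    0.09 ]
-0.0 [0.    1.021 0.   ] [0.226 0.    0.09 ]
```

View pics/s2.png

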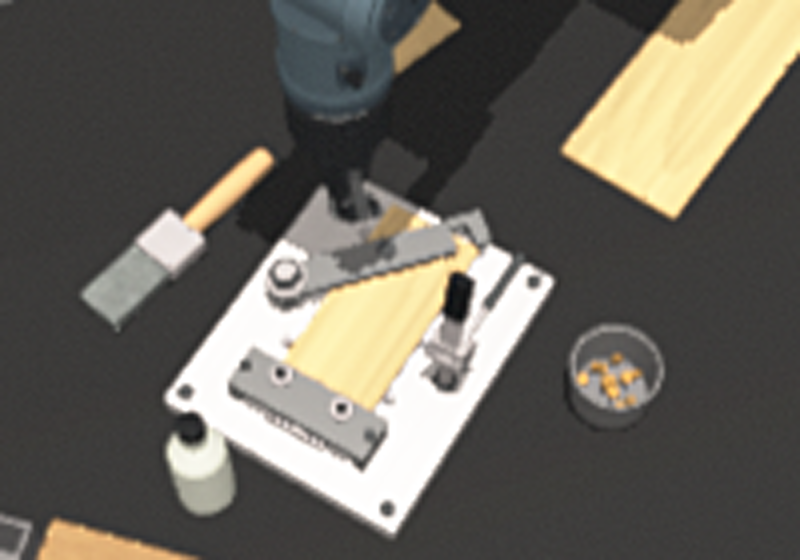

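The fingertip is down behind the strap at (350,205), clear of it and of the board pins. I push with half-size steps.

Request:
step_arm([
  [0, 0, 0, 0.2, -0.02, 0, 0],
  [0, 0, 0, 0.2, -0.02, 0.03, 0],
  [0, 0, 0, 0.1, 0, 0, 0],
  [0, 0, 0, 0.1, 0, 0, 0],
  [0, 0.5, 0, 0.12, 0, 0.045, 0],
  [0, 0.5, 0, 0.12, 0, 0.045, 0],
  [0, 0.5, 0, 0.12, 0, 0.045, 0],
  [0, 0.5, 0, 0.12, 0, 0.045, 0],
])

```text
time_s: 6.3
eef_pos: [0.5428, -0.0344, 0.0387]
eef_rot: [-0.695, 0.695, 0.131, -0.132]
wrist_force: [-1.0, -1.5, 0.6]
opening: 0.001
```

```bash
python3 - <<'E'
from h import *
rep()
p,d=ctrl.camera("scene");cv2.imwrite("pics/s3.png",cv2.resize(p[150:290,230:430],None,fx=4,fy=4,interpolation=2))
E
```

```text
t 6.3 jig [-58.7 -35.6  38.7] xyaw-jig 36.61 y [-0.001 -0.    -1.   ] F [-1.03 -1.51  0.57] op 0.0 q6 -0.66
```

View pics/s3.png

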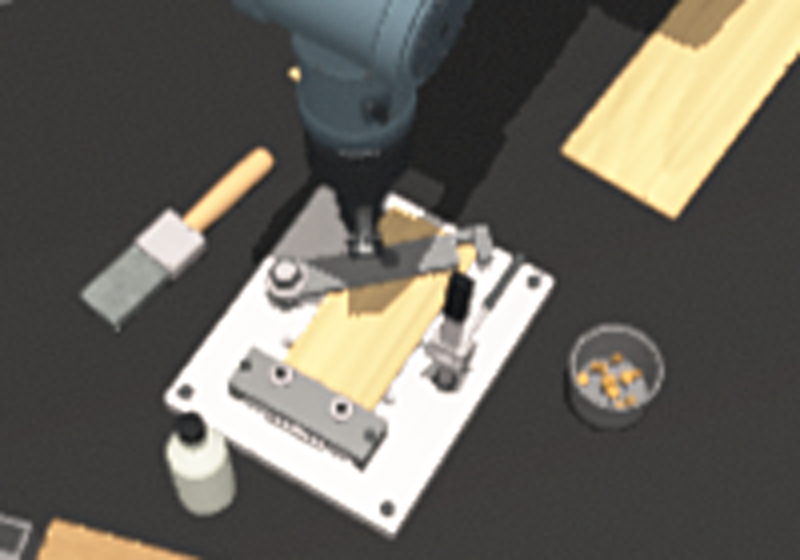

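Contact is made at about 1.8 N and the strap tip has moved to (482,240). The finger is thinner than I assumed, so I add some shift and go on.

Request:
step_arm([
  [0, 0, 0, 0.12, 0.03, 0, 0],
  [0, 0, 0, 0.12, 0.03, 0, 0],
  [0, 0.5, 0, 0.12, 0, 0.045, 0],
  [0, 0.5, 0, 0.12, 0, 0.045, 0],
  [0, 0.5, 0, 0.12, 0, 0.045, 0],
  [0, 0.5, 0, 0.12, 0, 0.045, 0],
  [0, 0.5, 0, 0.12, 0, 0.045, 0],
  [0, 0.5, 0, 0.12, 0, 0.045, 0],
])

```text
time_s: 7.15
eef_pos: [0.5693, -0.0196, 0.0372]
eef_rot: [-0.706, 0.707, 0.022, -0.021]
wrist_force: [-1.4, -3.6, 2.5]
opening: -0.001
```

```bash
python3 - <<'E'
from h import *
rep()
p,d=ctrl.camera("scene");cv2.imwrite("pics/s4.png",cv2.resize(p[150:290,230:430],None,fx=4,fy=4,interpolation=2))
E
```

```text
t 7.15 jig [-37.  -14.4  37.2] xyaw-jig 18.64 y [ 0.001 -0.001 -1.   ] F [-1.38 -3.62  2.47] op -0.0 q6 -0.3
```

View pics/s4.png

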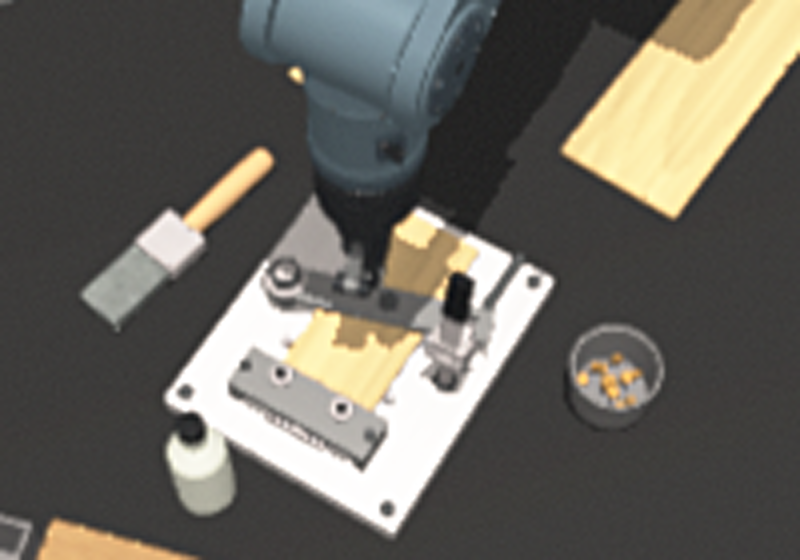

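```bash
cat >> h.py <<'E'
def bolt(crop,s,u,v):
    X=ray("scene",((u+.5)/s-.5+crop[0],(v+.5)/s-.5+crop[1]),.049);j=W2J(X)[:2]-[0,-68];print("bolt",np.round(j,1),"a",round(np.arctan2(-j[0],j[1]),3))
E
python3 - <<'E'
from h import *
bolt((230,150),4,387,299)
o,R=tool();P=o["eef_pos"]
for off in (28.5,):
    for a in(.2,.1,0,-.05):
        p,y=pushpose(a,58,0,37.5);print(a,[np.round(v,2) for v in delta(R,P,target(max(y,th)),p)])
E
```

```text
bolt [-23.1  76.1] a 0.295
0.2 [array([0.01, 1.17, 0.01]), array([-0.12, -0.01, -0.06])]
0.1 [array([0.01, 2.13, 0.02]), array([ 0.08, -0.01,  0.  ])]
0 [array([0.01, 3.08, 0.02]), array([ 0.29, -0.01,  0.04])]
-0.05 [array([0.01, 3.08, 0.02]), array([ 0.4 , -0.01,  0.05])]
```

Strap is at about 0.295 rad. About 18 mm remain.

Request:
step_arm([
  [0, 0.5, 0, 0.1, 0, 0.02, 0],
  [0, 0.5, 0, 0.1, 0, 0.02, 0],
  [0, 0.5, 0, 0.1, 0, 0.02, 0],
  [0, 0.5, 0, 0.1, 0, 0, 0],
  [0, 0.5, 0, 0.1, 0, 0, 0],
  [0, 0.5, 0, 0.06, 0, 0, 0],
  [0, 0, 0, 0, 0, 0, 0],
])

```text
time_s: 7.9
eef_pos: [0.5857, -0.0166, 0.0371]
eef_rot: [0.702, -0.701, 0.088, -0.089]
wrist_force: [-0.7, 3.7, 2.9]
opening: -0.001
```

```bash
python3 - <<'E'
from h import *
rep()
p,d=ctrl.camera("scene");cv2.imwrite("pics/s5.png",cv2.resize(p[150:290,230:430],None,fx=4,fy=4,interpolation=2))
p,d=ctrl.camera("top");cv2.imwrite("pics/t5.png",cv2.resize(p[110:230,230:390],None,fx=4,fy=4,interpolation=2))
E
```

```text
t 7.9 jig [-21.9  -7.2  37.1] xyaw-jig 0.75 y [ 0.     0.002 -1.   ] F [-0.65  3.72  2.87] op -0.0 q6 0.02
```

View pics/s5.png

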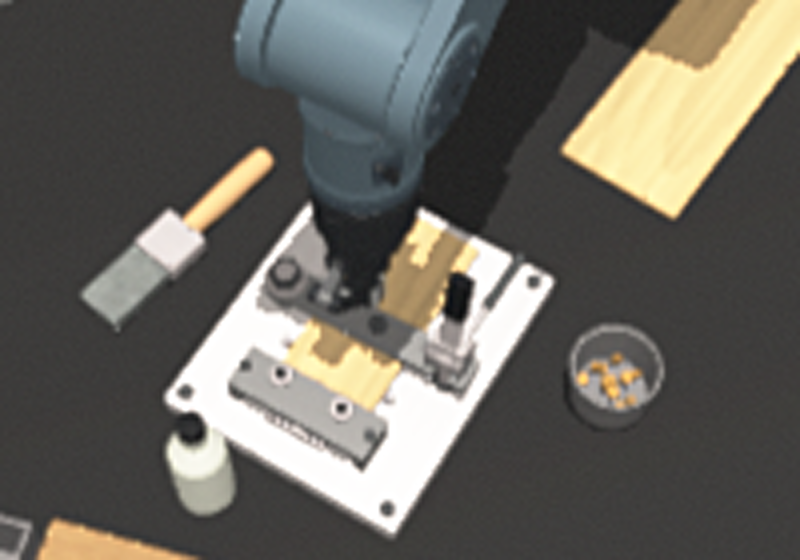

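View pics/t5.png

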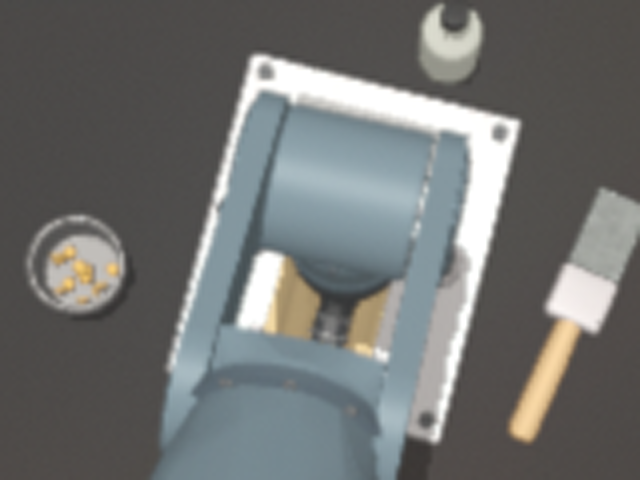

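```bash
python3 - <<'E'
from h import *
bolt((230,150),4,378,324)
for X in([0,12,49],[0,92,44]): print((proj("scene",J2W(*X))-[230,150])*4)
rep()
E
```

```text
bolt [-1.8 81.3] a 0.022
[373.80350776 323.52956791]
[467.18308907 377.29044542]
t 8.0 jig [-21.9  -7.6  37.1] xyaw-jig 0.82 y [ 0.001  0.001 -1.   ] F [-1.13  3.77  3.29] op 0.0 q6 0.02
```

Request:
step_arm([
  [0, 0, 0, 0.05, 0, 0, 0],
  [0, 0, 0, 0.05, 0, 0, 0],
])

```text
time_s: 8.2
eef_pos: [0.5878, -0.0177, 0.0369]
eef_rot: [0.702, -0.701, 0.089, -0.088]
wrist_force: [-4.9, 7.1, 5.2]
opening: 0.001
```

Request:
step_arm([
  [0, 0, 0, 0.05, 0, 0, 0],
  [0, 0, 0, 0.05, 0, 0, 0],
])

```text
time_s: 8.4
eef_pos: [0.5884, -0.0178, 0.0365]
eef_rot: [0.702, -0.701, 0.091, -0.086]
wrist_force: [-12.9, 8.4, 12.0]
opening: -0.001
```

```bash
python3 - <<'E'
from h import *
rep()
p,d=ctrl.camera("scene");cv2.imwrite("pics/s6.png",cv2.resize(p[190:260,280:380],None,fx=8,fy=8,interpolation=2))
E
```

```text
t 8.4 jig [-19.   -7.6  36.5] xyaw-jig 0.79 y [-0.006  0.003 -1.   ] F [-12.92   8.4   11.97] op -0.0 q6 0.02
```

View pics/s6.png

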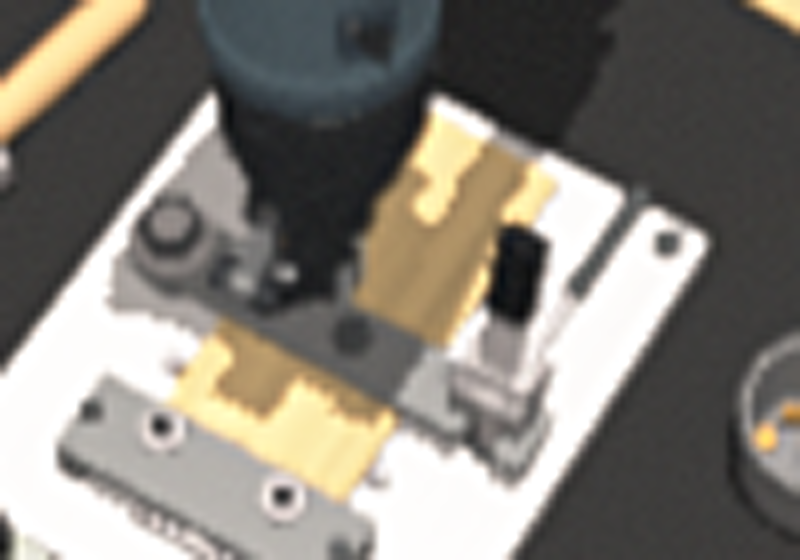

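Force rose to 13 N with almost no further motion. The strap tip now encloses the stud at about (495,460), and the bolt head is at its home position, so the strap is home. I back off and lift.

Request:
step_arm([
  [0, 0, 0, -0.2, 0, 0, 0],
  [0, 0, 0, -0.3, 0, 0, 0],
  [0, 0, 0, -0.2, 0, 0, 0],
  [0, 0, 0, 0, -0.5, 0, 0],
  [0, 0, 0, 0, -0.9, 0, 0],
  [0, 0, 0, 0, -0.9, 0, 0],
  [0, 0, 0, 0, -0.9, 0, 0],
  [0, 0, 0, 0, -0.9, 0, 0],
  [0, 0, 0, 0, -0.9, 0, 0],
  [0, 0, 0, 0, -0.9, 0, 0],
])

```text
time_s: 9.45
eef_pos: [0.5709, -0.0146, 0.2164]
eef_rot: [-0.701, 0.702, -0.088, 0.089]
wrist_force: [0.6, -0.4, -0.3]
opening: -0.003
```

```bash
python3 - <<'E'
from h import *
rep();o,R=tool()
print([np.round(v,2) for v in delta(R,o["eef_pos"],target(th),J2W(45,72,220))])
p,d=ctrl.camera("scene");cv2.imwrite("pics/s7.png",cv2.resize(p[190:260,280:380],None,fx=8,fy=8,interpolation=2))
E
```

```text
t 9.45 jig [-36.7  -9.1 216.4] xyaw-jig 0.71 y [ 0.002 -0.001 -1.   ] F [ 0.6  -0.41 -0.28] op -0.0 q6 0.02
[array([0.  , 0.12, 0.02]), array([ 2.76, -0.12,  2.67])]
```

View pics/s7.png

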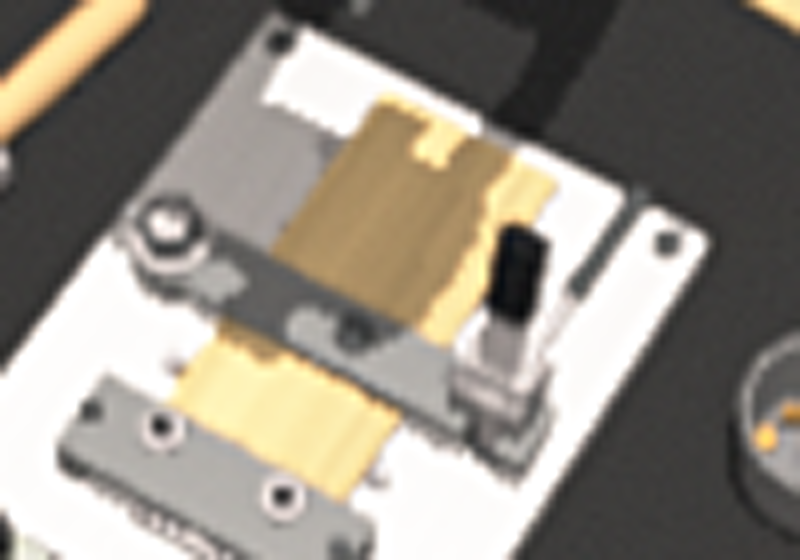

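The strap lies across the jig with its end round the stud at (500,450), the board has not moved, and the lever stands upright. I move above and to the +x side of the lever.

Request:
step_arm([
  [0, 0.12, 0, 0.55, -0.1, 0.67, 0],
  [0, 0, 0, 0.55, 0, 0.67, 0],
  [0, 0, 0, 0.55, 0, 0.67, 0],
  [0, 0, 0, 0.55, 0, 0.66, 0],
  [0, 0, 0, 0.56, 0, 0, 0],
  [0, 0, 0, 0, 0.8, 0, 0],
  [0, 0, 0, 0, 0.8, 0, 0],
  [0, 0, 0, 0, 0.8, 0, 0],
  [0, 0, 0, 0, 0.8, 0, 0],
  [0, 0, 0, 0, 0, 0, 0],
])

```text
time_s: 10.5
eef_pos: [0.6689, 0.0417, 0.1175]
eef_rot: [-0.701, 0.701, -0.095, 0.091]
wrist_force: [-0.3, 0.7, -1.5]
opening: -0.001
```

```bash
python3 - <<'E'
from h import *
rep();o,R=tool();P=o["eef_pos"]
hx=8
for a in list(np.linspace(1.33,.08,11)):
    r=72; f=6
    x=-r*np.cos(a)+f*np.sin(a)+hx; z=62+r*np.sin(a)+f*np.cos(a)
    p=J2W(x,72,z);rv,s=delta(R,P,R,p);print(round(a,2),round(x,1),round(z,1),np.round(s,2));P=p
p,d=ctrl.camera("scene");cv2.imwrite("pics/s8.png",cv2.resize(p[170:260,280:400],None,fx=6,fy=6,interpolation=2))
E
```

```text
t 10.5 jig [ 43.2  70.8 117.5] xyaw-jig -0.01 y [-0.007  0.001 -1.   ] F [-0.28  0.71 -1.49] op -0.0 q6 0.15
1.33 -3.3 133.4 [-1.55 -0.52  0.04]
1.2 -12.2 131.4 [-0.29  0.07  0.  ]
1.08 -20.6 128.3 [-0.28  0.1   0.  ]
0.96 -28.7 124.2 [-0.27  0.14  0.  ]
0.83 -36.2 119.2 [-0.25  0.17  0.  ]
0.7 -42.9 113.2 [-0.22  0.2   0.  ]
0.58 -48.9 106.5 [-0.2   0.23  0.  ]
0.46 -54.0 99.0 [-0.17  0.25  0.  ]
0.33 -58.2 91.0 [-0.14  0.27  0.  ]
0.21 -61.3 82.5 [-0.1   0.28  0.  ]
0.08 -63.3 73.7 [-0.07  0.29  0.  ]
```

View pics/s8.png

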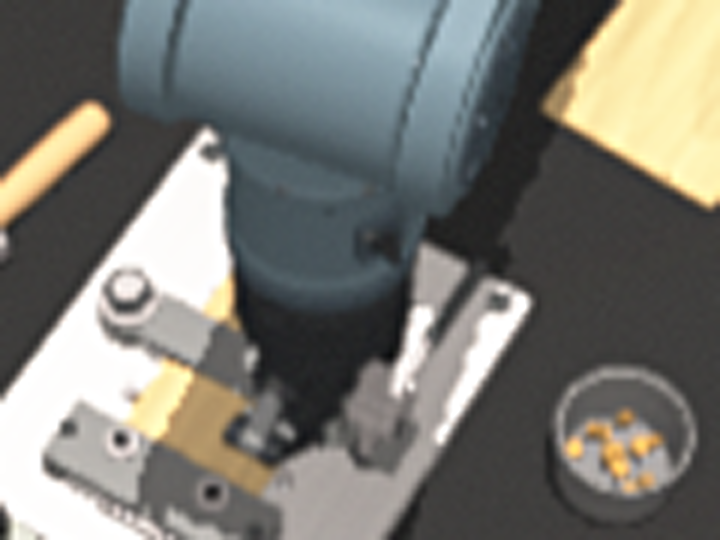

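The gripper stands on the +x side of the lever (fingers near (265,430), lever base at (380,420)). I approach and start the arc.

Request:
step_arm([
  [0, 0, 0, -0.4, -0.2, 0, 0],
  [0, 0, 0, -0.4, -0.1, 0.04, 0],
  [0, 0, 0, -0.4, -0.1, 0, 0],
  [0, 0, 0, -0.2, 0, 0, 0],
  [0, 0, 0, -0.15, 0, 0, 0],
  [0, 0, 0, -0.15, 0.03, 0, 0],
  [0, 0, 0, -0.15, 0.03, 0, 0],
  [0, 0, 0, -0.15, 0.05, 0, 0],
  [0, 0, 0, -0.14, 0.05, 0, 0],
])

```text
time_s: 11.45
eef_pos: [0.6095, 0.0596, 0.1279]
eef_rot: [-0.701, 0.701, -0.093, 0.093]
wrist_force: [0.9, 0.4, 2.5]
opening: -0.001
```

```bash
python3 - <<'E'
from h import *
rep()
p,d=ctrl.camera("scene");cv2.imwrite("pics/s9.png",cv2.resize(p[170:260,280:400],None,fx=6,fy=6,interpolation=2))
E
```

```text
t 11.45 jig [-18.8  72.6 127.9] xyaw-jig -0.01 y [-0. -0. -1.] F [0.89 0.44 2.49] op -0.0 q6 0.17
```

View pics/s9.png

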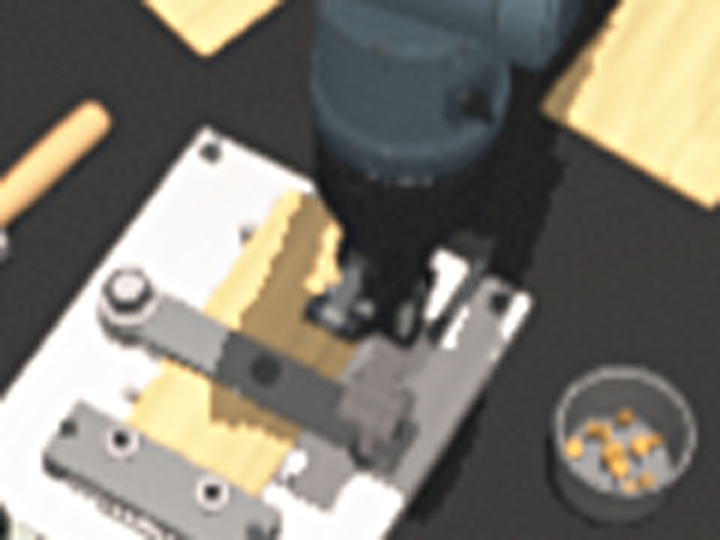

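```bash
python3 - <<'E'
from h import *
f=lambda X:np.round((proj("scene",X)-[280,170])*6)
o,R=tool();print("tcp",f(o["eef_pos"]))
for a in(1.0,1.15,1.33):print(a,f(J2W(-93*np.cos(a),72,62+93*np.sin(a))),f(J2W(-47*np.cos(a),72,62+47*np.sin(a))))
p,d=ctrl.camera("scene");cv2.imwrite("pics/s10.png",cv2.resize(p[205:245,320:370],None,fx=14,fy=14,interpolation=2))
c=ctrl.get_calibration("scene")
for u,v in((340,310),(330,320),(350,318),(405,320),(410,300),(365,300)):
    U,V=int(280+u/6),int(170+v/6);z=d[V,U];print(u,v,np.round(W2J(c["R"].T@(z*np.linalg.solve(c["intrinsics"],[U,V,1])-c["t"]))))
E
```

```text
tcp [392. 316.]
1.0 [425. 253.] [395. 332.]
1.15 [412. 266.] [389. 339.]
1.33 [396. 286.] [381. 349.]
340 310 [ 33.  72. 221.]
330 320 [ 40.  73. 221.]
350 318 [ 35.  79. 219.]
405 320 [-13.  81. 144.]
410 300 [ -9.  85. 172.]
365 300 [ 23.  78. 215.]
```

View pics/s10.png

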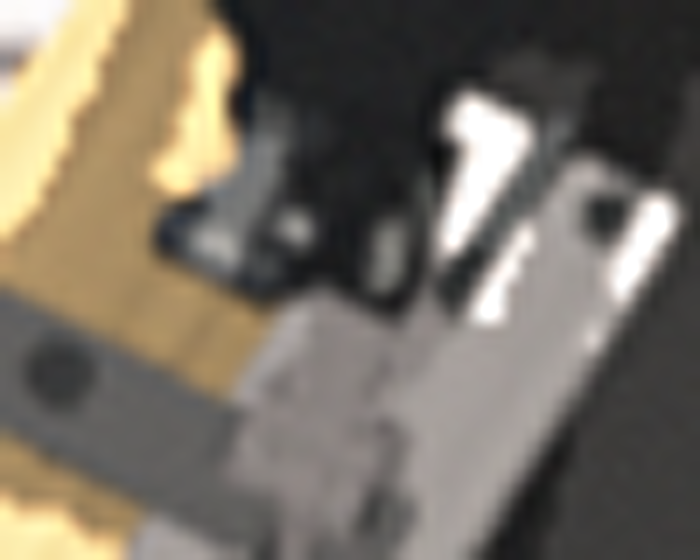

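The fingertip is on the lever at about (395,316); the grey parts at (340,310) are the gripper's knuckles at z 0.22. I follow the arc.

Request:
step_arm([
  [0, 0, 0, -0.14, 0.06, 0, 0],
  [0, 0, 0, -0.14, 0.07, 0, 0],
  [0, 0, 0, -0.13, 0.08, 0, 0],
  [0, 0, 0, -0.13, 0.09, 0, 0],
  [0, 0, 0, -0.12, 0.1, 0, 0],
  [0, 0, 0, -0.11, 0.1, 0, 0],
  [0, 0, 0, -0.11, 0.1, 0, 0],
  [0, 0, 0, -0.1, 0.11, 0, 0],
])

```text
time_s: 12.35
eef_pos: [0.5813, 0.0673, 0.1066]
eef_rot: [0.701, -0.701, 0.093, -0.093]
wrist_force: [2.3, 0.3, 1.1]
opening: -0.003
```

```bash
python3 - <<'E'
from h import *
rep()
p,d=ctrl.camera("scene");cv2.imwrite("pics/s11.png",cv2.resize(p[180:255,300:400],None,fx=8,fy=8,interpolation=2))
f=lambda X:np.round((proj("scene",X)-[300,180])*8)
for a in(.9,.75,.6):print(a,f(J2W(-93*np.cos(a),72,62+93*np.sin(a))))
E
```

```text
t 12.35 jig [-48.1  72.7 106.6] xyaw-jig -0.01 y [ 0. -0. -1.] F [2.26 0.25 1.09] op -0.0 q6 0.18
0.9 [417. 249.]
0.75 [430. 241.]
0.6 [440. 238.]
```

View pics/s11.png

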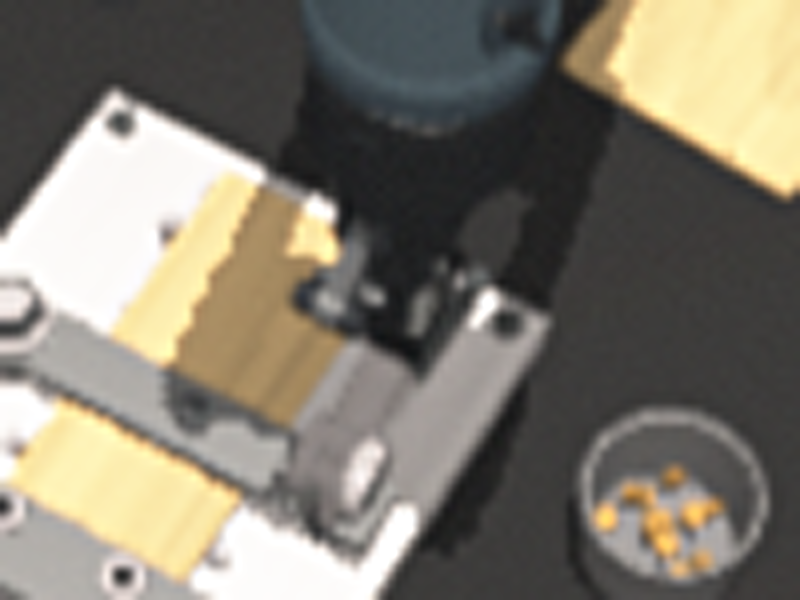

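The lever is turning down with the finger at about 2.5 N. I continue.

Request:
step_arm([
  [0, 0, 0, -0.1, 0.12, 0, 0],
  [0, 0, 0, -0.09, 0.12, 0, 0],
  [0, 0, 0, -0.08, 0.13, 0, 0],
  [0, 0, 0, -0.07, 0.13, 0, 0],
  [0, 0, 0, -0.06, 0.13, 0, 0],
  [0, 0, 0, -0.05, 0.13, 0, 0],
])

```text
time_s: 13.0
eef_pos: [0.5686, 0.0708, 0.084]
eef_rot: [0.701, -0.701, 0.093, -0.093]
wrist_force: [3.3, -1.7, 2.6]
opening: -0.001
```

Request:
step_arm([
  [0, 0, 0, -0.03, 0.1, 0, 0],
  [0, 0, 0, -0.02, 0.1, 0, 0],
])

```text
time_s: 13.2
eef_pos: [0.567, 0.0712, 0.0779]
eef_rot: [0.701, -0.701, 0.093, -0.093]
wrist_force: [1.3, -1.3, 2.8]
opening: -0.004
```

```bash
python3 - <<'E'
from h import *
rep()
E
```

```text
t 13.2 jig [-62.9  72.7  77.9] xyaw-jig -0.0 y [ 0.  0. -1.] F [ 1.34 -1.34  2.82] op -0.0 q6 0.18
```

Request:
step_arm([
  [0, 0, 0, 0, 0.07, 0, 0],
  [0, 0, 0, 0, 0.07, 0, 0],
])

```text
time_s: 13.4
eef_pos: [0.5663, 0.0714, 0.0735]
eef_rot: [0.701, -0.701, 0.094, -0.093]
wrist_force: [-1.4, -0.2, 11.7]
opening: -0.0
```

Request:
step_arm([
  [0, 0, 0, 0, 0.05, 0, 0],
  [0, 0, 0, 0, 0, 0, 0],
])

```text
time_s: 13.6
eef_pos: [0.5664, 0.0714, 0.0734]
eef_rot: [-0.701, 0.701, -0.093, 0.092]
wrist_force: [-5.3, -0.2, 15.2]
opening: 0.0
```

Request:
step_arm([
  [0, 0, 0, 0, 0.05, 0, 0],
  [0, 0, 0, 0, 0, 0, 0],
])

```text
time_s: 13.8
eef_pos: [0.5665, 0.0714, 0.0732]
eef_rot: [-0.701, 0.701, -0.093, 0.092]
wrist_force: [-8.6, 0.0, 24.4]
opening: -0.006
```

The tip stopped at z 0.0733 (0.0737 predicted for fully down) and the force climbed to 24 N, so the lever is on its stop. I lift off and check.

Request:
step_arm([
  [0, 0, 0, 0, -0.3, 0, 0],
  [0, 0, 0, 0, -0.8, 0, 0],
  [0, 0, 0, 0, -0.8, 0, 0],
  [0, 0, 0, 0, -0.8, 0, 0],
  [0, 0, 0, 0, -0.8, 0, 0],
  [0, 0, 0, -1, -0.8, 0, 0],
  [0, 0, 0, -1, -0.8, 0, 0],
  [0, 0, 0, -1, 0, 0, 0],
  [0, 0, 0, -1, 0, 0, 0],
  [0, 0, 0, 0, 0, 0, 0],
])

```text
time_s: 14.8
eef_pos: [0.4472, 0.1036, 0.2227]
eef_rot: [-0.701, 0.701, -0.094, 0.091]
wrist_force: [-0.2, -0.4, -0.1]
opening: -0.005
```

```bash
python3 - <<'E'
from h import *
rep()
p,d=ctrl.camera("scene");cv2.imwrite("pics/s12.png",cv2.resize(p[180:280,280:400],None,fx=6,fy=6,interpolation=2))
f=lambda X:np.round((proj("scene",X)-[280,180])*6)
print("lever0",f(J2W(-93*np.cos(.08),72,62+93*np.sin(.08))),"bolt",f(J2W(0,12,49)),"boardcorners",[f(J2W(x,y,30)) for x,y in((-94,-40),(-94,40))])
p,d=ctrl.camera("top");cv2.imwrite("pics/t12.png",cv2.resize(p[100:300,200:440],None,fx=3.2,fy=3.2,interpolation=2))
c=ctrl.get_calibration("scene")
for th_ in("board","punch","cup","brush","bottle","lever","strap"):
    for r in ctrl.boxes_of(th_,"scene")[:2]:
        X=c["R"].T@(np.array(r["point"])-c["t"]);print(th_,round(r["p"],2),np.round(X,3),np.round(W2J(X)))
E
```

```text
t 14.8 jig [-187.    72.7  222.7] xyaw-jig 0.09 y [-0.004  0.001 -1.   ] F [-0.24 -0.41 -0.15] op -0.0 q6 0.23
lever0 [461. 200.] bolt [261. 305.] boardcorners [array([270., 138.]), array([403., 208.])]
board 0.87 [0.305 0.185 0.009] [-346.  114.    9.]
board 0.75 [ 0.576 -0.005  0.031] [-34.   2.  31.]
punch 0.46 [0.659 0.412 0.02 ] [-63. 425.  20.]
cup 0.82 [0.589 0.176 0.017] [-69. 180.  17.]
brush 0.79 [ 0.586 -0.186  0.018] [  23. -171.   18.]
bottle 0.57 [ 0.764 -0.084  0.076] [168. -26.  76.]
bottle 0.28 [0.596 0.068 0.068] [-34.  77.  68.]
strap 0.62 [ 0.613 -0.007  0.042] [ 2.  9. 42.]
```

View pics/s12.png

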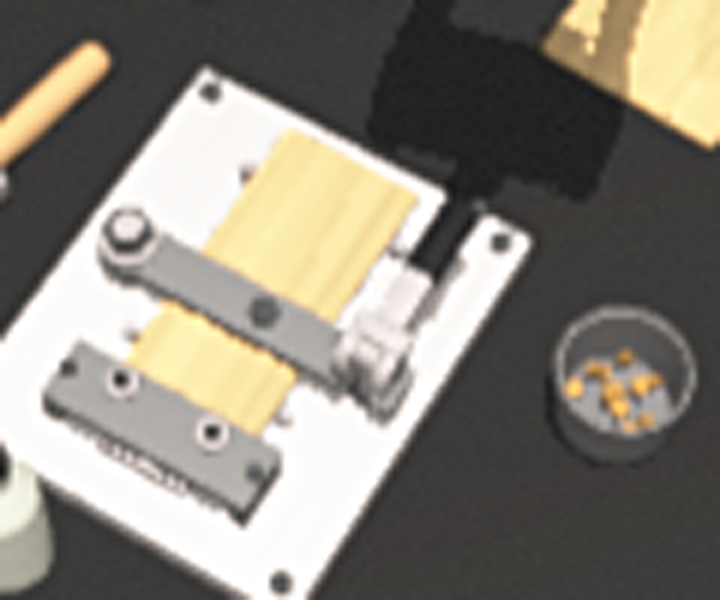

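View pics/t12.png

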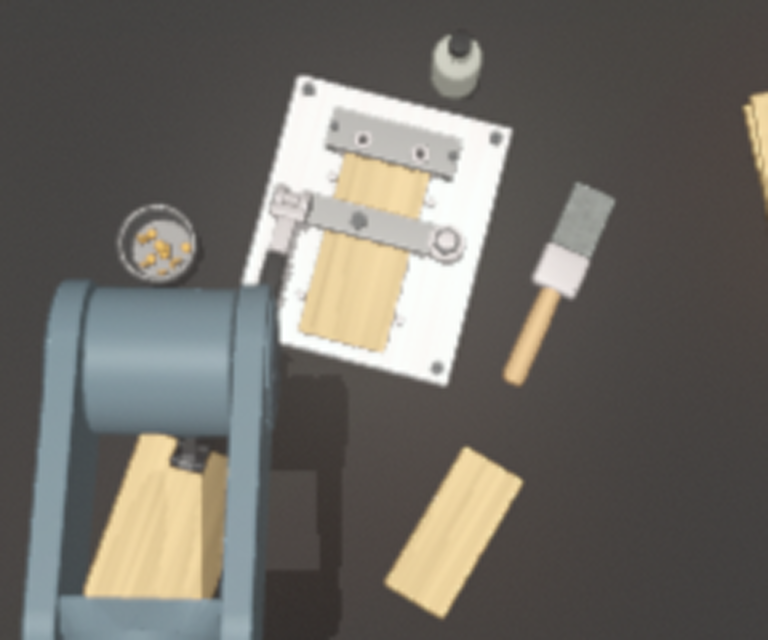

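The strap is home with its bolt head at (262,312), the lever lies flat with its end at about (462,198) (predicted (461,200)), and the board and neighbours look unchanged. One depth check on the handle before handing in.

```bash
python3 - <<'E'
from h import *
p,d=ctrl.camera("scene");c=ctrl.get_calibration("scene")
for r in (90,85,80,75,70,65,60,55,50,30):
  for a in(0.08,):
    u,v=np.round(proj("scene",J2W(-r,72,62+r*.08+6))).astype(int);z=d[v,u];print(r,np.round(W2J(c["R"].T@(z*np.linalg.solve(c["intrinsics"],[u,v,1])-c["t"])),1), round(62+r*.08+6,1))
E
```

```text
90 [-90.   70.4  74. ] 75.2
85 [-85.   73.   77.8] 74.8
80 [-80.3  72.6  72.7] 74.4
75 [-73.1  72.9  78. ] 74.0
70 [-71.5  70.8  72.3] 73.6
65 [-63.8  71.7  73. ] 73.2
60 [-58.   71.5  75.8] 72.8
55 [-54.4  73.5  77.3] 72.4
50 [-48.2  73.8  75.1] 72.0
30 [-31.9  70.   66.4] 70.4
```

The depth readings agree with a lever angle of 0, so I hand in.

```bash
python3 - <<'E'
from bench import ctrl
print(ctrl.hand_in())
E
```

```text
the job is handed in; nothing more can be done
None
```

The board is clamped: I pushed the strap fully home with the back of the shut fingers, then pushed the cam lever down to its stop with the fingertip. I handed the job in at about 15 s, with the arm clear of everything.

- **Strap:** the force rose to about 13 N per axis (roughly 18 N in all) with almost no further motion, so it was on its stop. The picture after the lever was down shows its end round the stud, with the bolt head about 1 pixel from its computed home position.
- **Lever:** the fingertip stopped at 73.3 mm, against 73.7 mm predicted for fully down, while the force rose to 24 N. The end of the handle is where it should be in the picture, and the depth readings along it agree with fully down to within about 5 mm.
- **Board and surroundings:** the board, cup, brush and bottle look unmoved in the last pictures. The lowered lever now mostly hides the punch. The network's only punch report in the last picture was a low-confidence false one, so I could not check its position directly, but nothing went near it.
- **Disagreement:** the two cameras differed by about 3 mm on the jig's position. I used the average, and it caused no trouble.

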